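# Set the stock tags in the drone workshop

## Robot

A 7-joint arm with a two-finger parallel gripper is mounted at the origin on the work surface. World frame = base frame: x ahead of the robot, y to its left, z up, the work surface at z = 0. Lengths are in m, angles in rad, forces in N, time in s.
With the tool pointing down it reaches from about 0.375 to 0.925 m from the base axis. Payload 3.1 kg.
Tool frame: the origin (TCP) lies at the very end of the fingers, on their centre line; the grasp point (between the pads) lies 19 mm behind it; z points along the fingers, x is the direction in which the jaws open and shut, and the axes are right-handed (so a half turn about z gives the same grasp; the last joint's range is limited). The gripper opens to 85 mm and grips with 20 to 120 N. Pads are 22 mm wide; open, the fingers measure 114 mm over their backs; the gripper's body (76 mm by 85 mm) begins 54 mm behind the grasp point. The pads swing forward as they close: fully open they stand 13 mm farther back than shut.
Start: joints at [1.216, 0.383, 0.044, 1.598, -0.018, 1.161, -0.05], TCP at [0.165, -0.629, 0.231] pointing down, gripper open.
Joint ranges: [-2.61, 2.61], [-0.41, 2.15], [-1.48, 1.57], [0, 2.5], [-1.57, 4.71], [0.05, 1.97], [-2.85, 2.85]. Speed limits (rad/s): [2.79, 2.79, 3.14, 3.14, 3.14, 3.14, 3.14].

## Interface

Orientations are given as a 3x3 rotation matrix whose columns are the frame's x, y, z axes.
In Python, from plant import bot gives the robot as it stands.
- The arm moves only by the shell command python3 -m inch 'ROWS' [OPENING] [FORCE]. ROWS is JSON, a list of rows, each a list of 6 numbers: the shift along the world's x, y, z in cm, then the turn, a rotation vector about the world's x, y, z in degrees. A call has exactly 10 rows; each row shifts and turns the commanded pose from where the row before left it; what a row does not reach is not made up. A row lasts 1/8 s, in which the tool goes at most 62.5 mm and 10.7 degrees, less where a joint would pass 70% of its speed; a pose out of reach is approached as far as the arm can. A call with a gripper value outside its range is refused whole. OPENING is the opening in per cent of the stroke, from 0 (shut) to 100 (fully open), set as the call begins (- or left out, the last holds). The fingers move at their own pace and stop on an object; FORCE is the grip in N (left out, the last holds). Time passes only in rows, so rows that do not move let the fingers close, or fill a call up. It gives the time, the measured TCP pose, the force and the opening at its end, in the units of the state.
- bot.read_state(): the state, without advancing time (a new reading comes with each control period).
- bot.capture(name): name is "scene" or "top" or "wrist"; returns a dict with "pixels" (480x640x3 uint8, red, green, blue), "camera_matrix" (3x3 intrinsics, pixels), "R" (3x3) and "t" (3): a world point X has camera coordinates R X + t. Camera axes: x right, y down, z forward; pixel columns grow to the right and rows downward; lengths in m; the calibration is good to about 2 mm. A picture is of the moment at which its call begins. There is no depth.
- bot.sign_off(): hands the job in, once; it reports no verdict.
The state is a dict: "clock": time; "joints": joint angles; "joint_velocities": joint speeds; "joint_torque": joint torques, N m; "position": TCP position; "tcp_rot": TCP orientation; "wrist_force": force on the tool from outside, world axes, zero at the start; "wrist_torque": the same for the moment, N m; "grip_width": opening from 0.0 (shut) to 1.0 (fully open).
Only numpy, scipy, OpenCV 4.12 (cv2) and the standard library are available. Lean on these libraries where they do the work, as an engineer would, in place of code of your own. Each camera call takes 0.05 s, during which the arm holds its last target.

## Task

On the stock board, push the hinged tags over with a fingertip so that only the full bins (a motor in all four pockets) show green: each full bin's tag lies green face up and every other bin's tag lies red face up, each tag right over on its stop. Each tag speaks for the bin straight behind it; push gently, without pinching anything, leave the tags that are already right as they are, and do not shift the bins or the other things on the bench.

Things in the scene. Friction and masses are not known exactly. Their poses are not given: they have to be found in the camera images.
- stand1: Black stand of tag 1, fixed on the grey stock board (8 mm thick); stands are 130 mm apart along y, in varying order. Origin: centre of its underside, 8 mm above the bench; x points to its bin, y left, z up. Hinge line: along the stand's x, 30 mm above the origin. Two cheeks 36 mm tall at x = -35 and +35 mm; thin stop pegs under the tag at y = -29 and +29 mm.
- tag1 (a joint): Angle of tag 1, rad. 0: rests sloping to the stand's +y side, 30 degrees above level, red face up; 1.047: upright; 2.094: rests likewise on the -y side, green face up. Rests on a stop at each end; may start up to 0.2 short of it.
- bay1 (a point): Centre of the bay of tag 1, on the board's top, 130 mm behind stand 1 (along the stand's x); the bin standing there is the one that tag 1 speaks for.
- tag1_edge (a point): Middle of tag 1's free edge, 48 mm from the hinge line (at rest 42 mm sideways of it and 24 mm above it). The tag is a stiff plate 4 mm thick, 56 mm wide along the hinge, red on one face, green on the other. Its hinge is slightly stiff: under 1 N at the edge moves it and it stays where it is left.
- stand2: Black stand of tag 2, fixed on the grey stock board (8 mm thick); stands are 130 mm apart along y, in varying order. Origin: centre of its underside, 8 mm above the bench; x points to its bin, y left, z up. Hinge line: along the stand's x, 30 mm above the origin. Two cheeks 36 mm tall at x = -35 and +35 mm; thin stop pegs under the tag at y = -29 and +29 mm.
- tag2 (a joint): Angle of tag 2, rad. 0: rests sloping to the stand's +y side, 30 degrees above level, red face up; 1.047: upright; 2.094: rests likewise on the -y side, green face up. Rests on a stop at each end; may start up to 0.2 short of it.
- bay2 (a point): Centre of the bay of tag 2, on the board's top, 130 mm behind stand 2 (along the stand's x); the bin standing there is the one that tag 2 speaks for.
- tag2_edge (a point): Middle of tag 2's free edge, 48 mm from the hinge line (at rest 42 mm sideways of it and 24 mm above it). The tag is a stiff plate 4 mm thick, 56 mm wide along the hinge, red on one face, green on the other. Its hinge is slightly stiff: under 1 N at the edge moves it and it stays where it is left.
- stand3: Black stand of tag 3, fixed on the grey stock board (8 mm thick); stands are 130 mm apart along y, in varying order. Origin: centre of its underside, 8 mm above the bench; x points to its bin, y left, z up. Hinge line: along the stand's x, 30 mm above the origin. Two cheeks 36 mm tall at x = -35 and +35 mm; thin stop pegs under the tag at y = -29 and +29 mm.
- tag3 (a joint): Angle of tag 3, rad. 0: rests sloping to the stand's +y side, 30 degrees above level, red face up; 1.047: upright; 2.094: rests likewise on the -y side, green face up. Rests on a stop at each end; may start up to 0.2 short of it.
- bay3 (a point): Centre of the bay of tag 3, on the board's top, 130 mm behind stand 3 (along the stand's x); the bin standing there is the one that tag 3 speaks for.
- tag3_edge (a point): Middle of tag 3's free edge, 48 mm from the hinge line (at rest 42 mm sideways of it and 24 mm above it). The tag is a stiff plate 4 mm thick, 56 mm wide along the hinge, red on one face, green on the other. Its hinge is slightly stiff: under 1 N at the edge moves it and it stays where it is left.
- stand4: Black stand of tag 4, fixed on the grey stock board (8 mm thick); stands are 130 mm apart along y, in varying order. Origin: centre of its underside, 8 mm above the bench; x points to its bin, y left, z up. Hinge line: along the stand's x, 30 mm above the origin. Two cheeks 36 mm tall at x = -35 and +35 mm; thin stop pegs under the tag at y = -29 and +29 mm.
- tag4 (a joint): Angle of tag 4, rad. 0: rests sloping to the stand's +y side, 30 degrees above level, red face up; 1.047: upright; 2.094: rests likewise on the -y side, green face up. Rests on a stop at each end; may start up to 0.2 short of it.
- bay4 (a point): Centre of the bay of tag 4, on the board's top, 130 mm behind stand 4 (along the stand's x); the bin standing there is the one that tag 4 speaks for.
- tag4_edge (a point): Middle of tag 4's free edge, 48 mm from the hinge line (at rest 42 mm sideways of it and 24 mm above it). The tag is a stiff plate 4 mm thick, 56 mm wide along the hinge, red on one face, green on the other. Its hinge is slightly stiff: under 1 N at the edge moves it and it stays where it is left.
- bin_full1: A full bin: a black drone motor (27 mm across, its shaft ending 46 mm above the bin's underside) in each of its four pockets. Open blue bin, 76 x 76 mm, 36 mm tall, with four pockets, loose, standing in one of the four bays; origin at the centre of its underside.
- bin_full2: The other full bin, a motor in each of the four pockets. Open blue bin, 76 x 76 mm, 36 mm tall, with four pockets, loose, standing in one of the four bays; origin at the centre of its underside.
- bin_empty: An empty bin: not full. Open blue bin, 76 x 76 mm, 36 mm tall, with four pockets, loose, standing in one of the four bays; origin at the centre of its underside.
- bin_low: A bin with motors in only two of its four pockets: not full. Open blue bin, 76 x 76 mm, 36 mm tall, with four pockets, loose, standing in one of the four bays; origin at the centre of its underside.
- handset: Black radio handset, 100 x 170 x 36 mm with two thumb sticks up to 58 mm, loose bystander; origin at the centre of its underside.
- battery: Yellow battery pack, 105 x 36 x 30 mm, loose bystander; origin at the centre of its underside.
- telemetry: Small black radio module, 50 x 36 x 30 mm with an aerial, loose bystander; origin at the centre of its underside.
- driver: Orange screwdriver 170 mm long, lying, loose bystander.

How it is judged:
At the end, for the whole second after the job is handed in: The tags of the two full bins lie green face up and the other two red face up, each within 0.35 rad of its stop and at rest; bins and bystanders within 20 mm of where they began (((horizontal distance between bin_full1 and bay1 below 0.03 m and value of joint tag1 above 1.745 rad and value of joint tag4 below 0.35 rad) or (horizontal distance between bin_full1 and bay4 below 0.03 m and value of joint tag4 above 1.745 rad and value of joint tag1 below 0.35 rad)) and ((horizontal distance between bin_full2 and bay2 below 0.03 m and value of joint tag2 above 1.745 rad and value of joint tag3 below 0.35 rad) or (horizontal distance between bin_full2 and bay3 below 0.03 m and value of joint tag3 above 1.745 rad and value of joint tag2 below 0.35 rad)) and velocity of joint tag1 between -0.1 and 0.1 rad/s and velocity of joint tag2 between -0.1 and 0.1 rad/s and velocity of joint tag3 between -0.1 and 0.1 rad/s and velocity of joint tag4 between -0.1 and 0.1 rad/s and distance of each of bin_full1, bin_full2, bin_empty, bin_low, handset, battery, telemetry, driver from where it was at the start of the episode below 0.02 m); the robot touches nothing.
It fails at once if a bin is shifted by more than 20 mm, lifted or tipped (distance of any of bin_full1, bin_full2, bin_empty, bin_low from where it was at the start of the episode above 0.02 m or angle between any of bin_full1, bin_full2, bin_empty, bin_low's own z axis and vertical above 0.2 rad).
It fails at once if a bystander on the bench is shifted by more than 20 mm or lifted (distance of any of handset, battery, telemetry, driver from where it was at the start of the episode above 0.02 m).
It fails at once if a tag that was already right is flipped up (past 0.7 rad from its stop) ((horizontal distance between bin_full1 and bay4 below 0.03 m and value of joint tag1 above 0.7 rad) or (horizontal distance between bin_full1 and bay1 below 0.03 m and value of joint tag4 above 0.7 rad) or (horizontal distance between bin_full2 and bay2 below 0.03 m and value of joint tag2 below 1.394 rad) or (horizontal distance between bin_full2 and bay3 below 0.03 m and value of joint tag3 below 1.394 rad)).
It fails at once if a tag or its stand is pressed or pinched by the robot with more than 40 N (contact force between any of the arm, the fingers and stand1 above 40 N or contact force between any of the arm, the fingers and stand2 above 40 N or contact force between any of the arm, the fingers and stand3 above 40 N or contact force between any of the arm, the fingers and stand4 above 40 N).
It also fails if it takes over 42 s, if anything falls off the work surface, if the arm or the gripper's body presses on something with over 40 N, if the wrist force passes 120 N, or if a joint passes its speed limit or range.

## Working session

There is one attempt and no reset: what is moved stays moved. The work goes in short steps, Python scripts to look and compute and a shell command to move; the robot and the scene stay as the last step left them, time stands still between calls to the robot, and variables do not carry over. Pictures are saved under pics/ and viewed, and the job is handed in when it is done.

```bash
mkdir -p pics; ls; cat > h.py <<'E'
from plant import bot
import numpy as np, cv2, pickle
def cap(n,f):
    c=bot.capture(n); cv2.imwrite('pics/%s.png'%f,c['pixels'][:,:,::-1]); pickle.dump(c,open('pics/%s.pkl'%f,'wb')); return c
def load(f): return pickle.load(open('pics/%s.pkl'%f,'rb'))
def w(c,u,v,z):
    R=np.array(c['R']);t=np.array(c['t']);d=R.T@np.linalg.inv(c['camera_matrix'])@[u,v,1];o=-R.T@t
    return o+d*(z-o[2])/d[2]
def px(c,X):
    p=np.array(c['camera_matrix'])@(np.array(c['R'])@X+c['t']);return p[:2]/p[2]
E
python3 - <<'E'
from h import *
for n in ['scene','top','wrist']:
    c=cap(n,n+'0'); print(n,-np.array(c['R']).T@c['t'],c['R'][2])
s=bot.read_state();print(s['clock'],s['position'],s['tcp_rot'],s['wrist_force'])
E
```

```text
pics
scene [1.172892   0.45522931 1.37651326] [-0.4263721  -0.29539313 -0.85495598]
top [0.29847389 0.00677654 1.28461598] [ 0.17330529 -0.01479058 -0.98475709]
wrist [ 0.23011272 -0.61095838  0.37281363] [-0.25440963 -0.06395565 -0.96497949]
0.15 [ 0.1648899  -0.62796437  0.23017016] [[ 2.54062552e-01 -9.67187571e-01 -6.49717731e-04]
 [-9.67185489e-01 -2.54063355e-01  2.01017861e-03]
 [-2.10928923e-03  1.17686454e-04 -9.99997769e-01]] [ 0.05547967 -0.10471178  0.44919768]
```

View pics/top0.png

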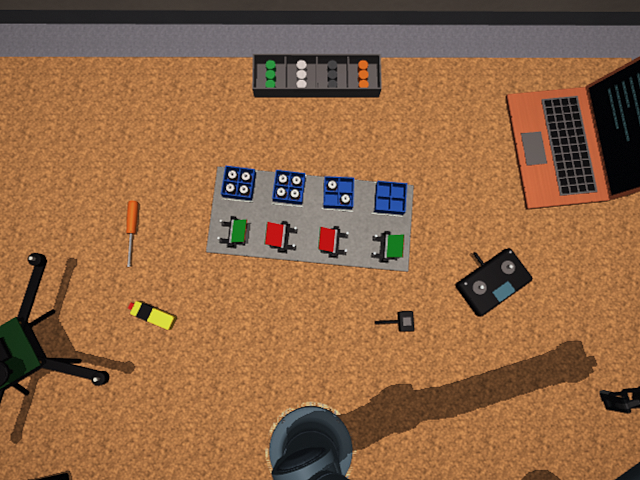

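View pics/scene0.png

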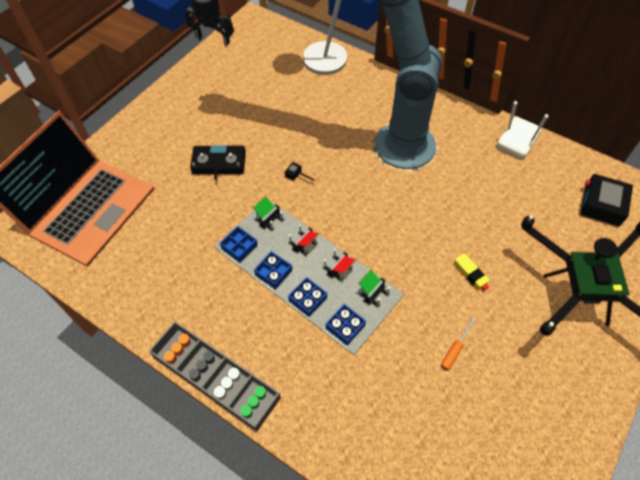

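```bash
python3 - <<'E'
from h import *
c=load('top0'); p=c['pixels'][150:280,200:420,::-1]
cv2.imwrite('pics/crop0.png',cv2.resize(p,None,fx=3.6,fy=3.6,interpolation=cv2.INTER_CUBIC))
E
```

```text
(no output)
```

View pics/crop0.png

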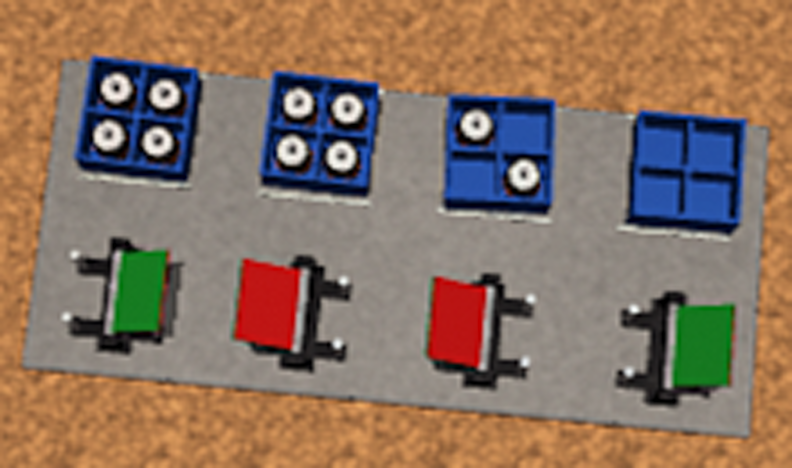

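```bash
python3 - <<'E'
from h import *
c=load('top0')
f=lambda u,v,z:w(c,200+(u+.5)/3.6-.5,150+(v+.5)/3.6-.5,z).round(4)
for q in [(62,60),(768,127),(748,436),(23,366)]: print('board',f(*q,.008))
for a,b in [((121,243),(114,342)),((307,262),(297,358)),((490,281),(481,378)),((675,298),(662,395))]:
  A=f(*a,.044);B=f(*b,.044); print('cheeks',A,B,(A+B)/2,np.linalg.norm(A-B),np.degrees(np.arctan2(*(A-B)[1::-1])))
for n,q in dict(g1=[(168,252),(163,332)],r2=[(243,260),(234,341)],r3=[(432,278),(428,357)],g4=[(735,306),(730,385)]).items():
  print(n,[f(*x,.062) for x in q])
E
```

```text
board [0.7082 0.2446 0.008 ]
board [ 0.6564 -0.271   0.008 ]
board [ 0.4302 -0.2478  0.008 ]
board [0.4824 0.2659 0.008 ]
cheeks [0.5636 0.1931 0.044 ] [0.4937 0.1964 0.044 ] [0.52865 0.19475 0.044  ] 0.06997785363956224 -2.702944037814708
cheeks [0.5497 0.0633 0.044 ] [0.482 0.07  0.044] [0.51585 0.06665 0.044  ] 0.06803072835123844 -5.651931397489277
cheeks [ 0.5357 -0.0643  0.044 ] [ 0.4675 -0.0571  0.044 ] [ 0.5016 -0.0607  0.044 ] 0.06857900553376368 -6.026498180890339
cheeks [ 0.5232 -0.1932  0.044 ] [ 0.4551 -0.1821  0.044 ] [ 0.48915 -0.18765  0.044  ] 0.06899869563984525 -9.25754902874732
g1 [array([0.5534, 0.158 , 0.062 ]), array([0.4977, 0.1605, 0.062 ])]
r2 [array([0.5476, 0.1065, 0.062 ]), array([0.4912, 0.112 , 0.062 ])]
r3 [array([ 0.5345, -0.0234,  0.062 ]), array([ 0.4797, -0.0202,  0.062 ])]
g4 [array([ 0.5142, -0.2315,  0.062 ]), array([ 0.4595, -0.226 ,  0.062 ])]
```

```bash
python3 -m inch '[[3.1,3.6,0,0,0,-2],[3.2,3.6,0,0,0,-2],[3.2,3.6,0,0,0,-2],[3.2,3.6,0,0,0,-2],[3.2,3.6,0,0,0,-2],[3.2,3.6,0,0,0,-2],[3.2,3.6,-1,0,0,-2],[3.1,3.6,-2,0,0,-2],[3.1,3.6,-2,0,0,-2],[3.1,3.6,-3,0,0,-2]]' 0 30
python3 - <<'E'
from h import *
cap('wrist','w1')
print(bot.read_state()['tcp_rot'])
E
```

```text
clock: 1.4
position: [0.4826, -0.268, 0.1514]
tcp_rot: [[-0.094, -0.996, 0.002], [-0.996, 0.094, -0.001], [0.001, -0.002, -1.0]]
wrist_force: [1.0, 0.0, -0.4]
grip_width: -0.002
[[-8.38385862e-02 -9.96478901e-01 -9.43702545e-04]
 [-9.96448777e-01  8.38285582e-02  7.91250768e-03]
 [-7.80553773e-03  1.60372470e-03 -9.99968250e-01]]
```

View pics/w1.png

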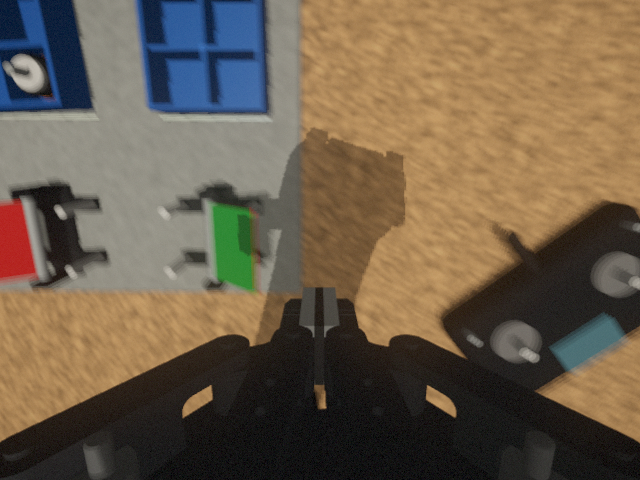

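```bash
python3 - <<'E'
from h import *
c=load('w1')
print(w(c,259,212,.062),w(c,255,290,.062), w(c,206,200,.044),w(c,207,288,.044))
p=bot.read_state()['position'];print(p,px(c,p))
D=np.array([.4891,-.1907]);y=np.array([.101,.995]);x=np.array([.995,-.101])
q=p[:2]-D;print(q@x,q@y)
for uv in [(302,290),(338,290)]: print(w(c,*uv,p[2]))
E
```

```text
[ 0.51335067 -0.23114671  0.062     ] [ 0.45949056 -0.22093103  0.062     ] [ 0.52241077 -0.19220352  0.044     ] [ 0.45746796 -0.18146562  0.044     ]
[ 0.48501704 -0.25808875  0.14677744] [297.32423684 301.63608201]
0.002743714644729124 -0.06746418544984059
[ 0.49032662 -0.26074038  0.14677744]
[ 0.48884117 -0.27651213  0.14677744]
```

```bash
python3 -m inch '[[0,-0.5,-1,0,0,0],[0,0,-1,0,0,0],[0,0,-1,0,0,0],[0,0,-1,0,0,0],[0,0,-1,0,0,0],[0,0,-1,0,0,0],[0,0,-1,0,0,0],[0,0,-1,0,0,0],[0,0,0,0,0,0],[0,0,0,0,0,0]]'
python3 - <<'E'
from h import *
p=bot.read_state()['position'];print(p)
c=cap('wrist','w2');cap('scene','s2')
p=bot.read_state()['position'];print(p,px(c,p))
E
```

```text
clock: 2.7
position: [0.4813, -0.2737, 0.0714]
tcp_rot: [[-0.092, -0.996, 0.0], [-0.996, 0.092, -0.0], [0.0, -0.0, -1.0]]
wrist_force: [-0.6, -0.9, -0.0]
grip_width: 0.0
[ 0.48134266 -0.27372359  0.07136712]
[ 0.48160185 -0.27388966  0.07175569] [320.32518458 308.96164019]
```

View pics/w2.png

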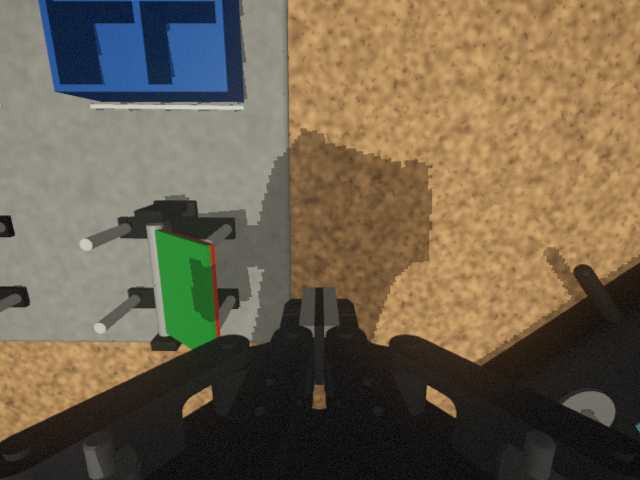

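```bash
python3 -m inch '[[0,0,-1,0,0,0],[0,0,-1,0,0,0],[0,0,-0.8,0,0,0],[0.05,0.5,0,0,0,0],[0.05,0.5,0,0,0,0],[0.05,0.5,0,0,0,0],[0.05,0.5,0,0,0,0],[0.03,0.3,0.1,0,0,0],[0.03,0.3,0.1,0,0,0],[0,0,0,0,0,0]]'
python3 - <<'E'
from h import *
c=cap('wrist','w3')
E
```

```text
clock: 4.05
position: [0.4839, -0.2475, 0.0455]
tcp_rot: [[-0.092, -0.996, 0.0], [-0.996, 0.092, -0.0], [0.0, -0.0, -1.0]]
wrist_force: [-0.1, -0.3, -0.1]
grip_width: -0.004
```

View pics/w3.png

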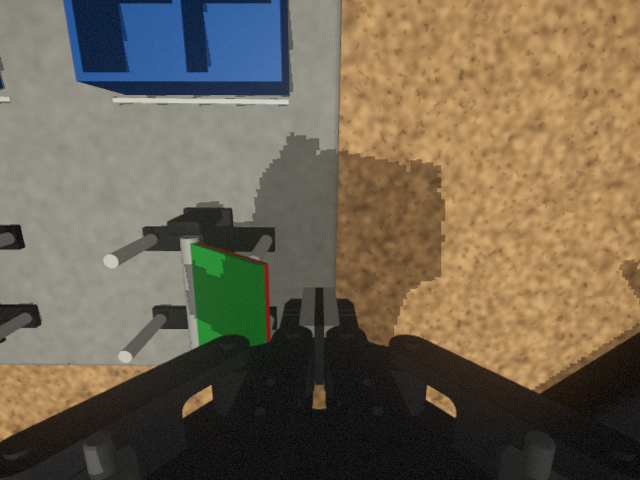

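```bash
python3 -m inch '[[0.03,0.3,0.1,0,0,0],[0.03,0.3,0.15,0,0,0],[0.03,0.3,0.15,0,0,0],[0.03,0.3,0.15,0,0,0],[0.03,0.3,0.15,0,0,0],[0.03,0.3,0.15,0,0,0],[0.03,0.3,0.15,0,0,0],[0.03,0.3,0.1,0,0,0],[0,0,0,0,0,0],[0,0,0,0,0,0]]'
python3 - <<'E'
from h import *
c=cap('wrist','w4')
E
```

```text
clock: 5.35
position: [0.4859, -0.2235, 0.0561]
tcp_rot: [[-0.092, -0.996, -0.0], [-0.996, 0.092, 0.0], [-0.0, 0.0, -1.0]]
wrist_force: [0.0, 0.4, 0.5]
grip_width: 0.003
```

View pics/w4.png

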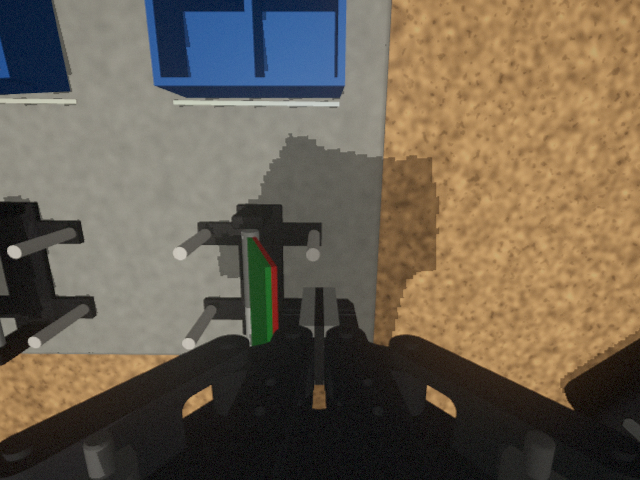

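```bash
python3 -m inch '[[0.05,0.5,0.2,0,0,0],[0.05,0.5,0.2,0,0,0],[0.05,0.5,0.2,0,0,0],[0.05,0.5,0.2,0,0,0],[0.05,0.5,0.2,0,0,0],[0.05,0.5,0.2,0,0,0],[0.05,0.5,0.2,0,0,0],[0.05,0.5,0,0,0,0],[0.05,0.5,0,0,0,0],[0,0,0,0,0,0]]'
python3 - <<'E'
from h import *
c=cap('wrist','w5')
E
```

```text
clock: 6.65
position: [0.4906, -0.1779, 0.0702]
tcp_rot: [[-0.091, -0.996, -0.0], [-0.996, 0.091, 0.0], [-0.0, 0.0, -1.0]]
wrist_force: [0.9, -0.7, -0.2]
grip_width: -0.001
```

View pics/w5.png

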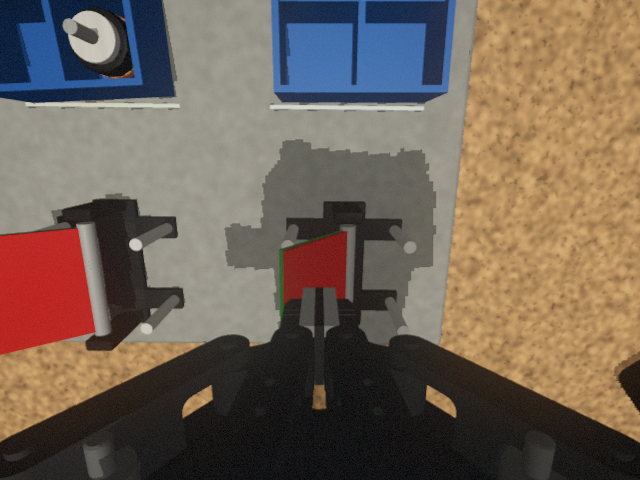

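```bash
python3 -m inch '[[0.05,0.5,0,0,0,0],[0.05,0.5,0,0,0,0],[0,0,-0.1,0,0,0],[0,0,-0.1,0,0,0],[0,0,-0.1,0,0,0],[0,0,-0.1,0,0,0],[0,0,-0.1,0,0,0],[0,0,-0.1,0,0,0],[0,0,0,0,0,0],[0,0,0,0,0,0]]'
python3 - <<'E'
from h import *
c=cap('wrist','w6')
E
```

```text
clock: 7.95
position: [0.4916, -0.1686, 0.0642]
tcp_rot: [[-0.092, -0.996, -0.0], [-0.996, 0.092, 0.0], [-0.0, 0.0, -1.0]]
wrist_force: [-0.9, -0.1, 1.3]
grip_width: 0.001
```

View pics/w6.png

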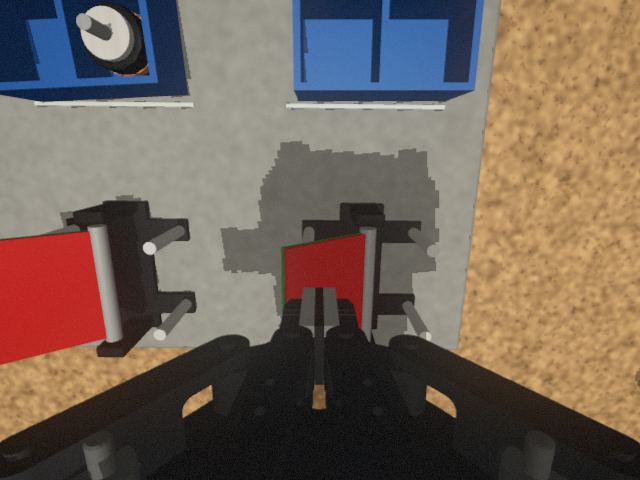

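```bash
python3 -m inch '[[0.03,0.3,0,0,0,0],[0.03,0.3,0,0,0,0],[0,0,0,0,0,0],[0,0,-0.1,0,0,0],[0,0,-0.1,0,0,0],[0,0,-0.1,0,0,0],[0,0,0,0,0,0],[0,0,0,0,0,0],[0,0,0,0,0,0],[0,0,0,0,0,0]]'
python3 - <<'E'
from h import *
c=cap('wrist','w7'); print(bot.read_state()['wrist_force'])
E
```

```text
clock: 9.25
position: [0.4922, -0.1627, 0.0613]
tcp_rot: [[-0.092, -0.996, 0.0], [-0.996, 0.092, 0.0], [-0.0, -0.0, -1.0]]
wrist_force: [0.1, 0.9, 0.8]
grip_width: -0.002
[-1.17077547  0.40696162  0.52849314]
```

View pics/w7.png

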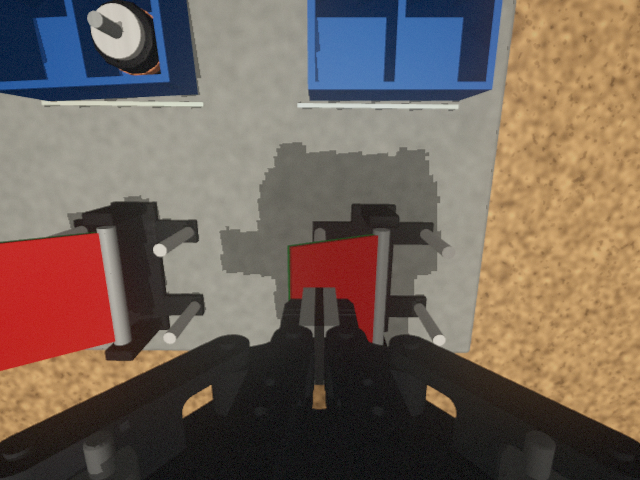

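```bash
python3 -m inch '[[0,0,-0.1,0,0,0],[0,0,-0.1,0,0,0],[0,0,0,0,0,0],[0,0,0,0,0,0],[0,0,0,0,0,0],[0,0,0,0,0,0],[0,0,0,0,0,0],[0,0,0,0,0,0],[0,0,0,0,0,0],[0,0,0,0,0,0]]'
```

```text
clock: 10.55
position: [0.4925, -0.1626, 0.0604]
tcp_rot: [[-0.092, -0.996, 0.0], [-0.996, 0.092, -0.0], [0.0, -0.0, -1.0]]
wrist_force: [-1.9, 1.1, 8.0]
grip_width: -0.0
```

```bash
python3 -m inch '[[0,0,1,0,0,0],[0,0,2.5,0,0,0],[0,0,3,0,0,0],[0.4,4.2,0,0,0,0],[0.4,4.2,0,0,0,0],[0.4,4.2,0,0,0,0],[0.4,4.2,0,0,0,0],[0.4,4.2,0,0,0,0],[0.5,4.2,0,0,0,0],[0.5,4.2,0,0,0,-0.5]]'
python3 -m inch '[[0,0,0,0,0,0],[0,0,0,0,0,0],[0,0,0,0,0,0],[0,0,0,0,0,0],[0,0,-0.5,0,0,0],[0,0,-1,0,0,0],[0,0,-1,0,0,0],[0,0,-1,0,0,0],[0,0,0,0,0,0],[0,0,0,0,0,0]]'
python3 - <<'E'
from h import *
c=cap('wrist','w8')
E
```

```text
clock: 11.8
position: [0.5224, 0.1325, 0.1246]
tcp_rot: [[-0.101, -0.995, 0.001], [-0.995, 0.101, -0.0], [-0.0, -0.001, -1.0]]
wrist_force: [-0.5, -0.7, 1.1]
grip_width: -0.004
clock: 13.05
position: [0.5223, 0.1315, 0.0892]
tcp_rot: [[-0.101, -0.995, 0.0], [-0.995, 0.101, 0.0], [-0.0, -0.0, -1.0]]
wrist_force: [1.0, -0.0, -0.2]
grip_width: 0.003
```

View pics/w8.png

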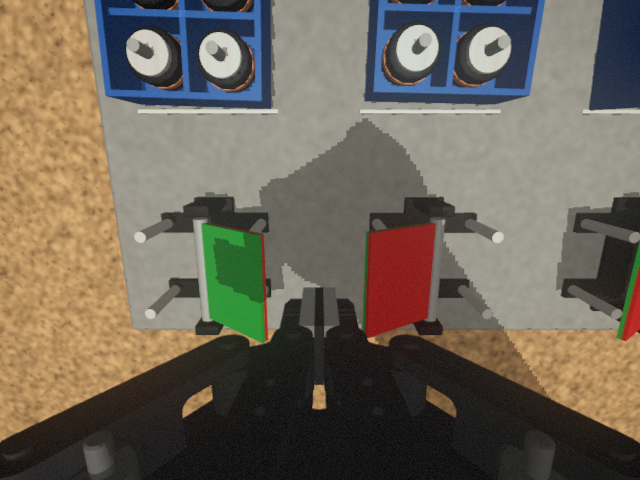

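```bash
python3 -m inch '[[0,0,-1,0,0,0],[0,0,-1,0,0,0],[0,0,-1,0,0,0],[0,0,-1,0,0,0],[0,0,-0.4,0,0,0],[0,0,0,0,0,0],[-0.03,-0.3,0.1,0,0,0],[-0.03,-0.3,0.1,0,0,0],[0,0,0,0,0,0],[0,0,0,0,0,0]]'
python3 - <<'E'
from h import *
c=cap('wrist','w9')
E
```

```text
clock: 14.35
position: [0.5217, 0.1253, 0.0475]
tcp_rot: [[-0.101, -0.995, 0.0], [-0.995, 0.101, 0.0], [-0.0, -0.0, -1.0]]
wrist_force: [0.5, 0.1, 0.3]
grip_width: 0.005
```

View pics/w9.png

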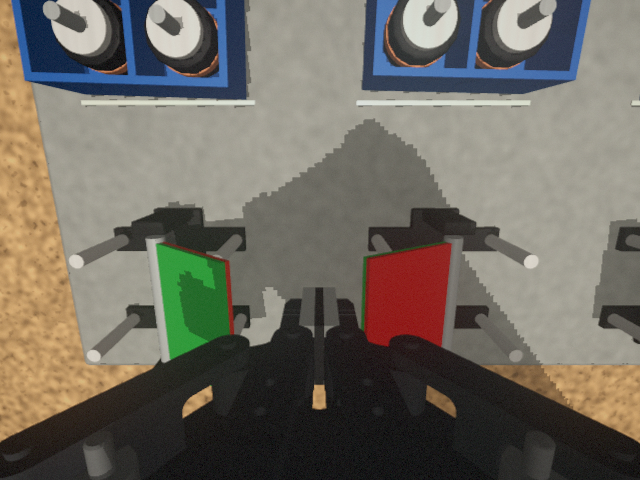

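```bash
python3 -m inch '[[-0.03,-0.3,0.1,0,0,0],[-0.03,-0.3,0.1,0,0,0],[-0.03,-0.3,0.15,0,0,0],[-0.03,-0.3,0.15,0,0,0],[-0.03,-0.3,0.15,0,0,0],[-0.03,-0.3,0.15,0,0,0],[-0.03,-0.3,0.15,0,0,0],[-0.03,-0.3,0.1,0,0,0],[0,0,0,0,0,0],[0,0,0,0,0,0]]'
python3 - <<'E'
from h import *
c=cap('wrist','w10')
E
```

```text
clock: 15.65
position: [0.5189, 0.1007, 0.0574]
tcp_rot: [[-0.101, -0.995, -0.001], [-0.995, 0.101, -0.001], [0.001, 0.001, -1.0]]
wrist_force: [0.1, 0.2, -0.6]
grip_width: 0.002
```

View pics/w10.png

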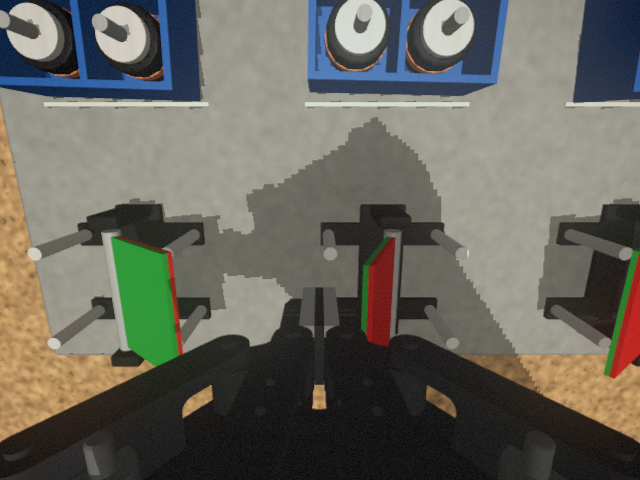

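Tag 2 is rising as the other did (edge at column ~364). Push it over.

```bash
python3 -m inch '[[-0.05,-0.5,0.2,0,0,0],[-0.05,-0.5,0.2,0,0,0],[-0.05,-0.5,0.2,0,0,0],[-0.05,-0.5,0.2,0,0,0],[-0.05,-0.5,0.2,0,0,0],[-0.05,-0.5,0.2,0,0,0],[-0.05,-0.5,0.1,0,0,0],[-0.05,-0.5,0,0,0,0],[-0.05,-0.5,0,0,0,0],[0,0,0,0,0,0]]'
python3 -m inch '[[-0.05,-0.5,0,0,0,0],[-0.05,-0.5,0,0,0,0],[-0.05,-0.5,-0.1,0,0,0],[0,0,-0.1,0,0,0],[0,0,-0.1,0,0,0],[0,0,-0.1,0,0,0],[0,0,-0.1,0,0,0],[0,0,-0.1,0,0,0],[0,0,0,0,0,0],[0,0,0,0,0,0]]'
python3 - <<'E'
from h import *
c=cap('wrist','w11')
E
```

```text
clock: 16.95
position: [0.5146, 0.0555, 0.0706]
tcp_rot: [[-0.102, -0.995, -0.0], [-0.995, 0.102, -0.0], [0.001, 0.0, -1.0]]
wrist_force: [-0.2, -1.1, -0.2]
grip_width: -0.003
clock: 18.2
position: [0.5131, 0.0414, 0.0647]
tcp_rot: [[-0.101, -0.995, -0.0], [-0.995, 0.101, -0.0], [0.0, 0.0, -1.0]]
wrist_force: [-0.8, 0.9, 0.3]
grip_width: 0.002
```

View pics/w11.png

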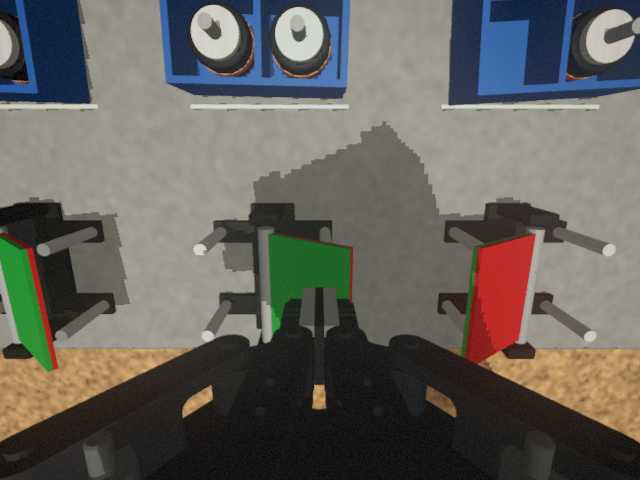

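```bash
python3 -m inch '[[0,0,-0.1,0,0,0],[0,0,-0.1,0,0,0],[0,0,-0.1,0,0,0],[0,0,-0.05,0,0,0],[0,0,0,0,0,0],[0,0,0,0,0,0],[0,0,0,0,0,0],[0,0,0,0,0,0],[0,0,0,0,0,0],[0,0,0,0,0,0]]'
```

```text
clock: 19.5
position: [0.5132, 0.0413, 0.0613]
tcp_rot: [[-0.101, -0.995, 0.0], [-0.995, 0.101, 0.0], [-0.0, -0.0, -1.0]]
wrist_force: [0.4, 0.5, -0.1]
grip_width: 0.001
```

```bash
python3 -m inch '[[0,0,-0.1,0,0,0],[0,0,-0.1,0,0,0],[0,0,0,0,0,0],[0,0,0,0,0,0],[0,0,0,0,0,0],[0,0,0,0,0,0],[0,0,0,0,0,0],[0,0,0,0,0,0],[0,0,0,0,0,0],[0,0,0,0,0,0]]'
```

```text
clock: 20.75
position: [0.5132, 0.0413, 0.0593]
tcp_rot: [[-0.101, -0.995, 0.0], [-0.995, 0.101, 0.0], [-0.0, -0.0, -1.0]]
wrist_force: [0.6, -0.7, 0.7]
grip_width: -0.001
```

```bash
python3 -m inch '[[0,0,-0.1,0,0,0],[0,0,-0.05,0,0,0],[0,0,0,0,0,0],[0,0,0,0,0,0],[0,0,0,0,0,0],[0,0,0,0,0,0],[0,0,0,0,0,0],[0,0,0,0,0,0],[0,0,0,0,0,0],[0,0,0,0,0,0]]'
```

```text
clock: 22.0
position: [0.5136, 0.0414, 0.0585]
tcp_rot: [[-0.101, -0.995, 0.0], [-0.995, 0.101, -0.0], [0.0, -0.0, -1.0]]
wrist_force: [-1.9, -0.9, 5.0]
grip_width: -0.002
```

On the stop (5 N). Lift clear and check.

```bash
python3 -m inch '[[0,0,1,0,0,0],[0,0,2.5,0,0,0],[0,0,3,0,0,0],[0,0,4,0,0,0],[-2,0,4,0,0,0],[-3,0,2,0,0,0],[-3,0,1,0,0,0],[0,0,0,0,0,0],[0,0,0,0,0,0],[0,0,0,0,0,0]]'
python3 - <<'E'
from h import *
c=cap('wrist','w12');c=cap('top','t12');cap('scene','s12')
p=c['pixels'][150:280,200:420,::-1]
cv2.imwrite('pics/crop12.png',cv2.resize(p,None,fx=3.6,fy=3.6,interpolation=cv2.INTER_CUBIC))
for n in('top0','scene0'):
  a=load(n)['pixels'];b=load('t12' if n[0]=='t' else 's12')['pixels']
  d=cv2.absdiff(a,b).max(2);cv2.imwrite('pics/diff_%s.png'%n,d)
E
```

```text
clock: 23.25
position: [0.4337, 0.0414, 0.2324]
tcp_rot: [[-0.101, -0.995, -0.0], [-0.995, 0.101, 0.0], [-0.0, 0.0, -1.0]]
wrist_force: [0.5, 0.1, 0.4]
grip_width: 0.001
```

View pics/w12.png

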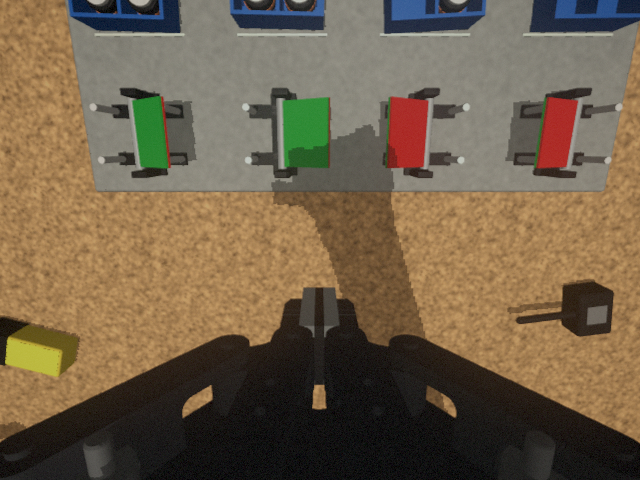

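View pics/s12.png

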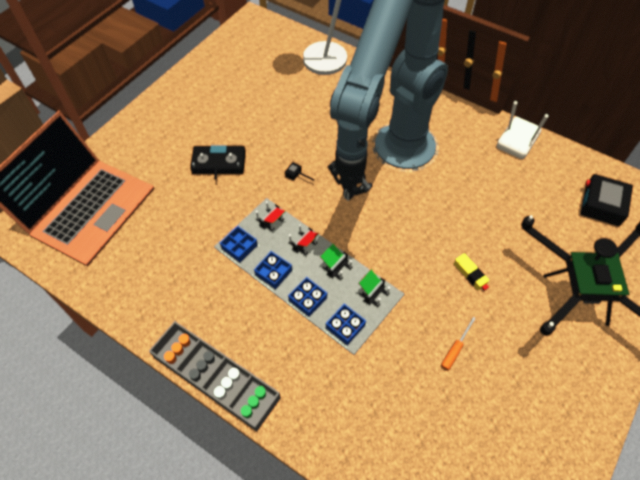

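View pics/diff_top0.png

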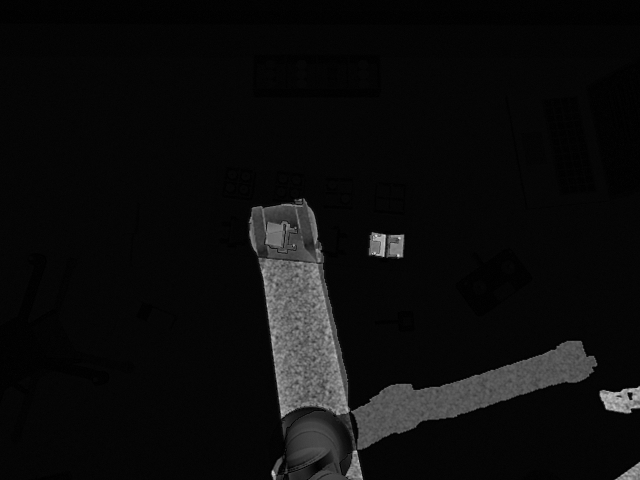

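View pics/crop12.png

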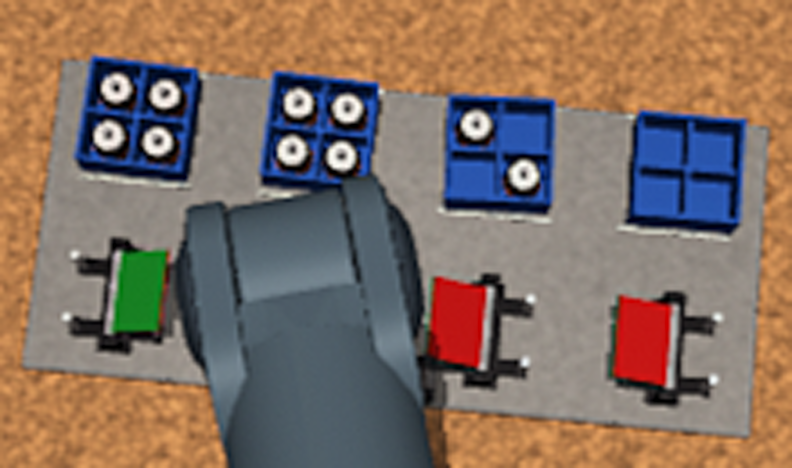

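```bash
python3 -c "
from plant import bot
s=bot.read_state();print(s['joint_velocities'],s['wrist_force']);bot.sign_off()"
```

```text
[ 0.00132592 -0.00324532 -0.0014744   0.00362798  0.00013978  0.00040871
  0.00101753] [-0.4817951  -0.00625794 -0.5126982 ]
the job is handed in; nothing more can be done
```

I flipped the two wrong tags and handed the job in at about 23 s. From left (+y) to right, the bins are full, full, two motors and empty, and the tags now read green, green, red, red.

- **Flipped tags:** I turned the second tag from red to green and the fourth from green to red. Each was pressed onto its stop with about 5 to 8 N at the wrist.
- **Tags left alone:** I did not touch the first (green) and third (red). The first looks about 0.15 rad short of its stop, which is inside the 0.35 rad allowed.
- **Last checks:** The wrist and scene pictures show all four tags in the right colours. Comparing top-camera pictures from before and after shows only the fourth tag, the arm and its shadow changed. The arm hid the second tag in that view, so I checked it in the other two. The arm was clear of everything and at rest, and no check failed.

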